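# Set the push-and-turn click dial of a curing timer and start it

### The job

Set the curing timer: press its black dial straight down gently, just until you feel it reach its stop (the stop is delicate: a few newtons at most), and while it is down turn it clockwise (seen from above) click by click to the green peg and not past it, letting it pop fully up and lock there (take a fresh grip on the way if you need one). Then, with the dial let go, push the orange start button fully down gently and let it come back up, leaving everything else on the bench where it is.

Things in the scene. Friction and masses are not known exactly. Their poses are not given: they have to be found in the camera images.
- timer: White bench console, 150 x 230 x 45 mm, fixed to the bench, blue top plate. Origin: centre of its underside; z up; its front (-x) faces roughly the robot. In its frame the dial axis stands at x 0, y +45 mm and the start button at x -15, y -65 mm. The top plate is 45 mm above the bench.
- dial_grip (a point): Centre of the grip of the black dial, on its upright axis: a fluted cylinder 44 mm across, its flat top 14 mm above this point; 16 mm below this point a flat skirt 68 mm across begins. With the dial up this point is 32 mm above the console's top plate. Fingers squeezing with 15 to 25 N hold it well.
- dial_top (a point): Centre of the dial's flat top. The dial goes down against a spring (1.4 N plus 0.6 N per mm). It is locked while up and unlocks only in the last 1 mm before its bottom stop. The stop lies 3 to 9 mm down, differs each time and cannot be seen: feel it as a sharp rise of force and stop pressing there, 2 to 4 N over the spring.
- dial (a joint): Angle of the dial, rad: 0 at the start, growing clockwise seen from above. 15 clicks a turn, 0.4189 rad (24 degrees) each; at the start it stands on click 0 with its white pointer towards the console's -x. A click takes about 0.1 N m to get over; past half-way the dial falls by itself into the next click. It does not turn anticlockwise from 0 (stop at -0.15). If let up between clicks it stays partly down and unlocked.
- foot: Steel foot under the dial, inside the console, going down with it; it meets the hidden bottom stop. The stop is delicate: more than 8 N on it (over and above the spring) damages it. Origin: on the dial's axis at the underside of the skirt, 10 mm above the top plate with the dial up.
- press (a joint): How far the dial is pressed down, m: 0 when fully up (locked), 0.003 to 0.009 at the bottom stop.
- dial_mark (a point): Point 44 mm from the dial's axis, straight out from its white pointer, moving with the dial; when the pointer stands at a peg this point lies on that peg (seen from above).
- peg_green_top (a point): Middle of the green peg, a 12 mm round peg fixed in the top plate 44 mm from the dial's axis, 6 mm high. It stands at click 4, 5 or 6; a grey and a white peg stand at the other two.
- stop4 (a point): Middle of the peg place at click 4 of the dial (96 degrees clockwise of the console's -x).
- stop5 (a point): Middle of the peg place at click 5 of the dial (120 degrees clockwise).
- stop6 (a point): Middle of the peg place at click 6 of the dial (144 degrees clockwise).
- start_top (a point): Centre of the top of the orange start button, a round cap 28 mm across standing in a grey collar, its top 22 mm above the console's top plate. It moves straight down.
- start (a joint): How far the start button is pushed, m: 0 up, 0.006 fully down; a spring of 1.5 N rising to 5 N brings it back.
- clamp: Bystander: blue steel bench clamp gripping a steel typodont base, 90 x 60 mm, 75 mm high, fixed. Origin: centre of its underside.
- model: Bystander: pink plastic dental model with white teeth, 55 x 62 x 30 mm, loose. Origin: centre of its underside.
- plier: Bystander: chrome Weingart plier lying flat along its x axis, 135 x 60 x 10 mm, loose.
- bite: Bystander: green silicone bite block, 42 x 20 x 26 mm, loose. Origin: centre of its underside.
- jar: Bystander: frosted glass instrument jar, 66 mm across, 78 mm high, with instruments to 107 mm, loose. Origin: centre of its underside.

How it is judged:
On the way, in this order (a step that is already met when the one before it is completed fails the run):
1. the pointer stands at the green peg, the dial is fully up and let go (horizontal distance between dial_mark and peg_green_top below 0.007 m and value of joint press below 0.001 m and contact force between the fingers and dial below 0.05 N), for 0.2 s.
2. the start button is pushed fully down (value of joint start above 0.005 m), for 0.1 s.
At the end, for the whole second after the job is handed in: The pointer is at the green peg (its point within 7 mm of the peg's middle, seen from above), the dial fully up (pressed less than 1 mm) and still, the start button back up (less than 1 mm), nothing touching either, after the button was pushed at least 5 mm down (all of step 1 and value of joint start below 0.001 m and velocity of joint dial below 0.05 rad/s and contact force between anything else and start below 0.05 N).
It fails at once if the dial is turned more than half a click past the green peg ((horizontal distance between stop4 and peg_green_top below 0.008 m and value of joint dial above 1.948 rad) or (horizontal distance between stop5 and peg_green_top below 0.008 m and value of joint dial above 2.367 rad) or (horizontal distance between stop6 and peg_green_top below 0.008 m and value of joint dial above 2.786 rad)).
It fails at once if the dial is pressed onto its bottom stop with more than 8 N (contact force between anything else and foot above 8 N).
It fails at once if the start button is pushed before the dial stands at the green peg, up (value of joint start above 0.003 m and not (horizontal distance between dial_mark and peg_green_top below 0.007 m and value of joint press below 0.001 m)).
It fails at once if the start button is pushed with more than 20 N (contact force between anything else and start above 20 N).
It fails at once if a bystander is shifted by more than 15 mm, or struck by the robot with more than 15 N (distance of any of model, plier, bite, jar from where it was at the start of the episode above 0.015 m or contact force between any of the arm, the fingers and clamp above 15 N or contact force between any of the arm, the fingers and model above 15 N or contact force between any of the arm, the fingers and plier above 15 N or contact force between any of the arm, the fingers and bite above 15 N or contact force between any of the arm, the fingers and jar above 15 N).
It also fails if it takes over 72 s, if anything falls off the work surface, if the arm or the gripper's body presses on something with over 40 N, if the wrist force passes 120 N, or if a joint passes its speed limit or range.

### The arm

A 6-joint arm with a two-finger parallel gripper is mounted at the origin on the work surface. World frame = base frame: x ahead of the robot, y to its left, z up, the work surface at z = 0. Lengths are in m, angles in rad, forces in N, time in s.
With the tool pointing down it reaches from about 0.375 to 0.9 m from the base axis. Payload 3.1 kg.
Tool frame: the origin (TCP) lies on the centre line of the jaws, within the pads' length; the fingertips stand 14 mm ahead of it and the grasp point (between the pads) lies 5 mm behind it; x points along the fingers, z is the direction in which the jaws open and shut, and the axes are right-handed (so a half turn about x gives the same grasp; the last joint's range is limited). The gripper opens to 85 mm and grips with 20 to 120 N. Pads are 22 mm wide; open, the fingers measure 114 mm over their backs; the gripper's body (76 mm by 85 mm) begins 54 mm behind the grasp point. The pads swing forward as they close: fully open they stand 13 mm farther back than shut.
Start: joints at [-1.335, 0.527, 1.433, -0, 1.181, -0.178], TCP at [0.252, -0.572, 0.245] pointing down, gripper open.
Joint ranges: [-3.08, 3.08], [-0.75, 2.2], [0.22, 2.44], [-1.43, 4.57], [0, 2.65], [-2.85, 2.85]. Speed limits (rad/s): [2.79, 2.79, 3.14, 3.14, 3.14, 3.14].

### API

Orientations are given as a unit quaternion [x, y, z, w].
In Python, from station import r gives the robot as it stands.
- The arm moves only by the tool carry_out, never from a script. Its argument "plan" is a list of rows, each an object with "claw": the finger opening in mm, from 0 to 85.4; "offset": the shift along the tool's x, y, z in mm, a list of three; "angular": the turn, a rotation vector about the tool's x, y, z in degrees, a list of three. A call has 1 to 12 rows; each row shifts and turns the pose as measured when the row begins, along the tool's axes as they then stand; what a row does not reach is not made up. A row lasts 1/12 s, in which the tool goes at most 41.7 mm and 7.16 degrees, less where a joint would pass 70% of its speed; a pose out of reach is approached as far as the arm can. A call with a gripper value outside its range is refused whole. The fingers move at their own pace and stop on an object; "grip_force" is the grip in N (left out, the last holds). Time passes only in rows, so rows that do not move let the fingers close. It gives the time, the measured TCP pose, the force and the opening at its end, in the units of the state.
- r.sense(): the state, without advancing time (a new reading comes with each control period).
- r.snapshot(name): name is "scene" or "top"; returns the picture (384x512x3 uint8, red, green, blue); there is no depth.
- r.get_calibration(name): a dict with "fx", "fy", "cx", "cy" (pixels), "view" (4x4, takes a point from world to camera coordinates). Camera axes: x right, y down, z forward; pixel columns grow to the right and rows downward; lengths in m; the calibration is good to about 2 mm. A picture is of the moment at which its call begins. get_calibration takes no time and is no camera call.
- r.sign_off(): hands the job in, once; it reports no verdict.
The state is a dict: "t": time; "joint_positions": joint angles; "joint_velocities": joint speeds; "joint_torque": joint torques, N m; "position": TCP position; "ee_rot": TCP orientation; "contact_force": force on the tool from outside, world axes, zero at the start; "ft_torque": the same for the moment, N m; "gripper_width": opening from 0.0 (shut) to 1.0 (fully open).
Only numpy, scipy, OpenCV 4.12 (cv2) and the standard library are available. Lean on these libraries where they do the work, as an engineer would, in place of code of your own. Each camera call takes 0.05 s, during which the arm holds its last target. There are 200 camera calls.

## Working session

There is one attempt and no reset: what is moved stays moved. The work goes in short steps, Python scripts to look and compute and a tool call to move; the robot and the scene stay as the last step left them, time stands still between calls to the robot, and variables do not carry over. Pictures are saved under pics/ and viewed, about 8 in all and at most 12, crops included, and the job is handed in when it is done.

Besides the shell and the picture viewer there is one more tool, called after ">>>" by a JSON object that holds its "fn" and its "kwargs". carry_out: Moves the arm, as the interface text tells. Its arguments: {"type":"object","properties":{"plan":{"type":"array","items":{"type":"object","properties":{"claw":{"type":"number"},"offset":{"type":"array","items":{"type":"number"}},"angular":{"type":"array","items":{"type":"number"}}}}},"grip_force":{"type":"number"}},"required":["plan"]}

```bash
mkdir -p pics
python3 - <<'E'
from station import r
import cv2,numpy as np
s=r.sense();print(s)
for n in("scene","top"):
    cv2.imwrite(f"pics/{n}0.png",r.snapshot(n)[:,:,::-1]); c=r.get_calibration(n);print(n,c)
a=cv2.imread("pics/scene0.png");b=cv2.imread("pics/top0.png")
cv2.imwrite("pics/both.png",cv2.resize(np.vstack([a,b]),None,fx=.78,fy=.78))
E
```

```text
{'t': 0.0, 'joint_positions': array([-1.33454552e+00,  5.28499441e-01,  1.43390411e+00, -5.63830136e-07,
        1.18140696e+00, -1.78512663e-01]), 'joint_velocities': array([-4.22036966e-06, -3.37567545e-04,  3.24764669e-04,  1.36034808e-03,
       -1.94045128e-05,  5.12502039e-04]), 'joint_torque': array([-2.24019145e-04, -4.42354274e+01, -1.78027654e+01, -3.25692408e-04,
        8.40723136e-03,  1.24085094e-06]), 'position': array([ 0.25171387, -0.5713169 ,  0.24431258]), 'ee_rot': array([ 0.38687525,  0.59280595, -0.38579907,  0.59166522]), 'contact_force': array([ 0.16967701, -0.66696957, -0.63350668]), 'ft_torque': array([-0.03960563,  0.03542337,  0.0213136 ]), 'gripper_width': 1.0011307773254798}
scene {'fx': 468.0562129536064, 'fy': 468.0562129536064, 'cx': 253.24315485503067, 'cy': 192.69350834367074, 'view': array([[ 0.77957256,  0.62622799, -0.01025354, -0.46888345],
       [ 0.49310401, -0.62377973, -0.60642171, -0.23187608],
       [-0.3861542 ,  0.46769366, -0.79507709,  1.43557676],
       [ 0.        ,  0.        ,  0.        ,  1.        ]])}
top {'fx': 371.60702720295455, 'fy': 371.60702720295455, 'cx': 264.9837861530783, 'cy': 194.09988884133656, 'view': array([[ 0.01283796, -0.9997263 ,  0.01955767, -0.01487824],
       [-0.98292284, -0.01620814, -0.183303  ,  0.64500699],
       [ 0.18356983, -0.01687044, -0.9828619 ,  0.96599996],
       [ 0.        ,  0.        ,  0.        ,  1.        ]])}
```

View pics/top0.png

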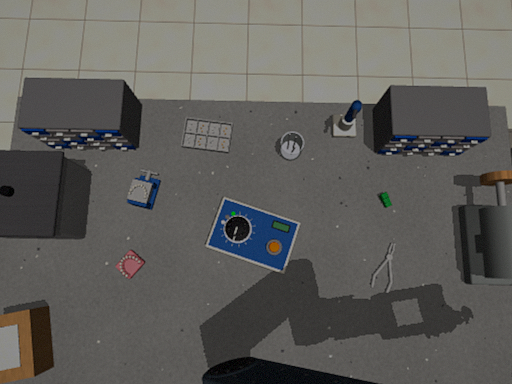

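View pics/scene0.png

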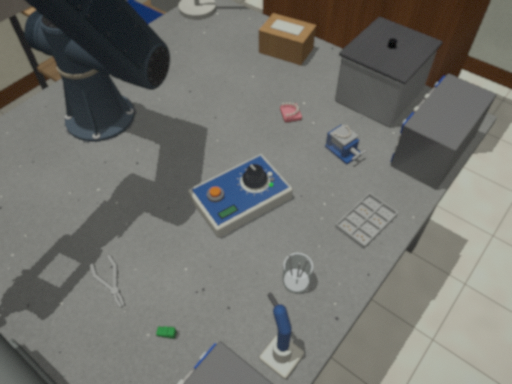

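The top view shows the console at about (253,235), the dial at (237,229), the orange button at (274,247) and the green peg near (233,214). The bystanders are well clear of it.

```bash
cat > h.py <<'E'
import cv2,numpy as np
from station import r
def ray(n,uv,z):
    c=r.get_calibration(n);V=c["view"];R=V[:3,:3];o=-R.T@V[:3,3]
    d=R.T@np.array([(uv[0]-c["cx"])/c["fx"],(uv[1]-c["cy"])/c["fy"],1])
    return (o+d*(z-o[2])/d[2])
def proj(n,p):
    c=r.get_calibration(n);q=c["view"][:3]@np.append(p,1)
    return np.array([c["fx"]*q[0]/q[2]+c["cx"],c["fy"]*q[1]/q[2]+c["cy"]])
def blobs(img,lo,hi,amin=6):
    m=cv2.inRange(cv2.cvtColor(img,cv2.COLOR_BGR2HSV),lo,hi)
    n,l,s,c=cv2.connectedComponentsWithStats(m)
    return m,[(s[i,4],c[i],s[i]) for i in range(1,n) if s[i,4]>=amin]
E
python3 - <<'E'
from h import *
roi={"top":(195,190,310,280),"scene":(180,145,300,245)}
out=[]
for n in roi:
    im=cv2.imread(f"pics/{n}0.png");x0,y0,x1,y1=roi[n];c=im[y0:y1,x0:x1];o=np.array([x0,y0])
    for k,lo,hi,z in(("orange",(5,120,120),(22,255,255),.067),("green",(50,120,90),(75,255,255),.051)):
        for a,ce,s in blobs(c,lo,hi)[1]: print(n,k,a,ce+o,ray(n,ce+o,z))
    m,_=blobs(c,(100,120,50),(125,255,255))
    m=cv2.morphologyEx(m,cv2.MORPH_CLOSE,np.ones((3,3)))
    ct=max(cv2.findContours(m,0,2)[0],key=cv2.contourArea)
    h=cv2.convexHull(ct)
    w=np.array([ray(n,p[0]+o,.045)[:2]*1000 for p in h],np.float32)
    print(n,"plate mm",cv2.minAreaRect(w))
    m,_=blobs(c,(0,0,0),(180,255,45)); 
    for a,ce,s in _:
        if a>60: print(n,"dark",a,ce+o,s,ray(n,ce+o,.085))
    out.append(cv2.resize(c,(460,int(460*c.shape[0]/c.shape[1])),interpolation=cv2.INTER_CUBIC)[:360])
h=min(o.shape[0] for o in out)
cv2.imwrite("pics/crop.png",np.hstack([cv2.resize(o[:h],(400,int(h*400/460))) for o in out]))
E
```

```text
top orange 77 [273.97402597 246.55844156] [ 0.50165245 -0.03115397  0.067     ]
top green 12 [232.75       213.33333333] [0.59147144 0.08247682 0.051     ]
top green 61 [280.36065574 226.01639344] [ 0.55844985 -0.04889925  0.051     ]
top plate mm ((536.4075317382812, 26.30132293701172), (212.30747985839844, 132.03216552734375), 71.9493179321289)
top dark 405 [237.19259259 227.71358025] [ 31  27  23  23 405] [0.5488749  0.06729522 0.085     ]
scene orange 77 [214.55844156 191.46753247] [ 0.50462371 -0.03303179  0.067     ]
scene green 11 [270.90909091 184.36363636] [0.5940464  0.08265015 0.051     ]
scene plate mm ((536.4509887695312, 26.88397979736328), (206.19039916992188, 124.32777404785156), 72.0118637084961)
```

View pics/crop.png

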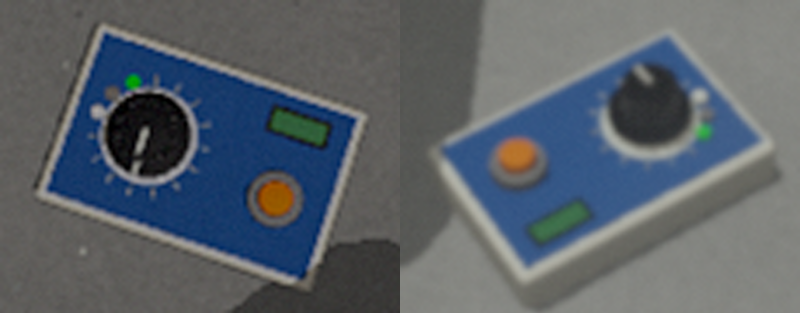

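```bash
cat >> h.py <<'E'
from scipy.spatial.transform import Rotation as Ro
def go(target,turn,n):
    "rows to target with n steps, turn deg about tool x in all"
    s=r.sense();R=Ro.from_quat(s["ee_rot"]);d=(np.array(target)-s["position"])*1000/n
    print("pos",s["position"],"j",s["joint_positions"].round(3),"x axis",R.apply([1,0,0]).round(4),"jaw",R.apply([0,0,1]).round(3))
    for i in range(n):
        Ri=R*Ro.from_euler("x",turn/n*i,degrees=True)
        print(i,Ri.inv().apply(d).round(1))
E
python3 -c "
from h import *
go([.5503,.0694,.20],-144,24)"
```

```text
pos [ 0.25175259 -0.57138836  0.24444216] j [-1.335  0.528  1.434 -0.     1.181 -0.178] x axis [-5.0e-04  1.9e-03 -1.0e+00] jaw [ 0.403 -0.915 -0.002]
0 [  1.9  22.1 -19.4]
1 [  1.9  24.1 -17. ]
2 [  1.9  25.7 -14.4]
3 [  1.9  27.1 -11.6]
4 [ 1.9 28.1 -8.7]
5 [ 1.9 28.9 -5.7]
6 [ 1.9 29.3 -2.7]
7 [ 1.9 29.4  0.4]
8 [ 1.9 29.2  3.5]
9 [ 1.9 28.7  6.5]
10 [ 1.9 27.9  9.5]
11 [ 1.9 26.7 12.3]
12 [ 1.9 25.3 15.1]
13 [ 1.9 23.6 17.6]
14 [ 1.9 21.6 20. ]
15 [ 1.9 19.4 22.1]
16 [ 1.9 17.  24.1]
17 [ 1.9 14.4 25.7]
18 [ 1.9 11.6 27.1]
19 [ 1.9  8.7 28.1]
20 [ 1.9  5.7 28.9]
21 [ 1.9  2.7 29.3]
22 [ 1.9 -0.4 29.4]
23 [ 1.9 -3.5 29.2]
```

>>> {"fn": "carry_out", "kwargs": {"plan": [{"claw":85,"offset":[2,22,-19],"angular":[-6,0,0]},{"claw":85,"offset":[2,24,-17],"angular":[-6,0,0]},{"claw":85,"offset":[2,26,-14],"angular":[-6,0,0]},{"claw":85,"offset":[2,27,-12],"angular":[-6,0,0]},{"claw":85,"offset":[2,28,-9],"angular":[-6,0,0]},{"claw":85,"offset":[2,29,-6],"angular":[-6,0,0]},{"claw":85,"offset":[2,29,-3],"angular":[-6,0,0]},{"claw":85,"offset":[2,29,0],"angular":[-6,0,0]},{"claw":85,"offset":[2,29,3],"angular":[-6,0,0]},{"claw":85,"offset":[2,29,6],"angular":[-6,0,0]},{"claw":85,"offset":[2,28,9],"angular":[-6,0,0]},{"claw":85,"offset":[2,27,12],"angular":[-6,0,0]}], "grip_force": 20}}

```text
t: 1.1
position: [0.3917, -0.2389, 0.2148]
ee_rot: [-0.052, 0.706, 0.054, 0.704]
contact_force: [0.6, -0.4, -0.5]
gripper_width: 0.995
```

```bash
python3 -c "
from h import *
go([.5503,.0694,.17],-72,12)"
```

```text
pos [ 0.39165459 -0.23890511  0.21482772] j [-7.920e-01  3.540e-01  1.867e+00 -1.000e-03  9.240e-01 -9.410e-01] x axis [-0.0036  0.0029 -1.    ] jaw [ 0.989  0.149 -0.003]
0 [ 3.8 23.4 16.9]
1 [ 3.8 21.5 19.3]
2 [ 3.8 19.4 21.4]
3 [ 3.8 17.1 23.3]
4 [ 3.8 14.5 25. ]
5 [ 3.8 11.8 26.4]
6 [ 3.8  9.  27.4]
7 [ 3.8  6.1 28.2]
8 [ 3.8  3.1 28.7]
9 [ 3.8  0.1 28.9]
10 [ 3.8 -2.9 28.7]
11 [ 3.8 -5.9 28.3]
```

>>> {"fn": "carry_out", "kwargs": {"plan": [{"claw":85,"offset":[4,23,17],"angular":[-6,0,0]},{"claw":85,"offset":[4,21.5,19],"angular":[-6,0,0]},{"claw":85,"offset":[4,19,21],"angular":[-6,0,0]},{"claw":85,"offset":[4,17,23],"angular":[-6,0,0]},{"claw":85,"offset":[4,14.5,25],"angular":[-6,0,0]},{"claw":85,"offset":[4,12,26],"angular":[-6,0,0]},{"claw":85,"offset":[4,9,27],"angular":[-6,0,0]},{"claw":85,"offset":[4,6,28],"angular":[-6,0,0]},{"claw":85,"offset":[4,3,29],"angular":[-6,0,0]},{"claw":85,"offset":[4,0,29],"angular":[-6,0,0]},{"claw":85,"offset":[4,-3,28],"angular":[-6,0,0]},{"claw":85,"offset":[0,0,0],"angular":[0,0,0]}]}}

```text
t: 2.1
position: [0.5319, 0.066, 0.1665]
ee_rot: [-0.443, 0.549, 0.45, 0.547]
contact_force: [0.0, 0.6, -0.0]
gripper_width: 0.993
```

```bash
python3 -c "
from h import *
go([.5503,.0694,.12],-12,3)
s=r.sense();R=Ro.from_quat(s['ee_rot']);print('total tool mm',R.inv().apply((np.array([.5503,.0694,.12])-s['position'])*1000), 'down in tool',R.inv().apply([0,0,-1]),s['contact_force'])"
```

```text
pos [0.53186828 0.0660451  0.16648428] j [-0.088  0.522  1.728  0.007  0.9   -1.46 ] x axis [-0.0079  0.0062 -0.9999] jaw [0.201 0.979 0.004]
0 [15.5 -5.9  2.3]
1 [15.5 -6.1  1.8]
2 [15.5 -6.2  1.4]
total tool mm [ 46.35782214 -17.79396007   6.78966852] down in tool [ 0.99994978 -0.00895473 -0.00449944] [ 0.02837317  0.61507438 -0.00216024]
```

>>> {"fn": "carry_out", "kwargs": {"plan": [{"claw":85,"offset":[10,-9,3.5],"angular":[0,0.26,-0.5]},{"claw":85,"offset":[15,-8,3],"angular":[0,0,0]},{"claw":85,"offset":[15,0,0],"angular":[0,0,0]},{"claw":85,"offset":[0,0,0],"angular":[0,0,0]}]}}

```text
t: 2.43
position: [0.5498, 0.0711, 0.1246]
ee_rot: [-0.448, 0.548, 0.447, 0.547]
contact_force: [0.1, 0.3, 0.1]
gripper_width: 0.993
```

```bash
python3 -c "
from h import *
s=r.sense();R=Ro.from_quat(s['ee_rot']);print('pos',s['position'],'total tool mm',R.inv().apply((np.array([.5503,.0694,.078])-s['position'])*1000), 'down in tool',R.inv().apply([0,0,-1]),s['contact_force'])
a=cv2.resize(r.snapshot('top')[150:290,180:320,::-1],(390,390),interpolation=2)
b=cv2.resize(r.snapshot('scene')[90:230,180:320,::-1],(390,390),interpolation=2)
cv2.imwrite('pics/c1.png',np.hstack([a,b]))"
```

```text
pos [0.54983143 0.071067   0.12464517] total tool mm [46.64660242 -0.815597   -1.48318871] down in tool [ 9.99999098e-01 -5.36981040e-04  1.23108615e-03] [0.14619723 0.31936202 0.10849167]
```

View pics/c1.png

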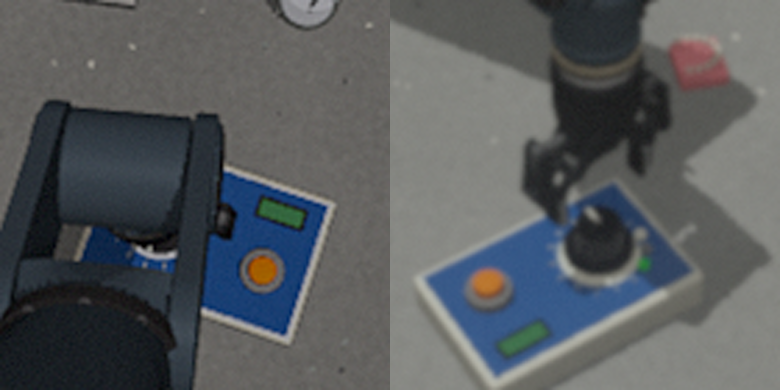

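The open fingers straddle the dial and are clear of it. Next I descend around it.

>>> {"fn": "carry_out", "kwargs": {"plan": [{"claw":65,"offset":[10,-0.8,-1.5],"angular":[0,0,0]},{"claw":65,"offset":[12,0,0],"angular":[0,0,0]},{"claw":65,"offset":[12,0,0],"angular":[0,0,0]},{"claw":65,"offset":[7,0,0],"angular":[0,0,0]},{"claw":65,"offset":[2,0,0],"angular":[0,0,0]},{"claw":65,"offset":[0,0,0],"angular":[0,0,0]}]}}

```text
t: 3.03
position: [0.5538, 0.0661, 0.0851]
ee_rot: [-0.449, 0.546, 0.443, 0.551]
contact_force: [-0.8, 0.3, 0.4]
gripper_width: 0.764
```

```bash
python3 -c "
from h import *
s=r.sense();R=Ro.from_quat(s['ee_rot']);print('pos',s['position'],'total tool mm',R.inv().apply((np.array([.5503,.0694,.079])-s['position'])*1000), 'down in tool',R.inv().apply([0,0,-1]),s['contact_force'],s['gripper_width'])"
```

```text
pos [0.55379333 0.06607113 0.08507599] total tool mm [6.03130966 4.1613794  2.55119963] down in tool [9.99943374e-01 1.06377287e-02 2.95697873e-04] [-0.84589503  0.30946143  0.41210118] 0.7639048511107671
```

>>> {"fn": "carry_out", "kwargs": {"plan": [{"claw":65,"offset":[2,4.2,2.5],"angular":[0,0,0.6]},{"claw":65,"offset":[2,0,0],"angular":[0,0,0]},{"claw":65,"offset":[0,0,0],"angular":[0,0,0]}]}}

```text
t: 3.28
position: [0.5505, 0.0693, 0.0819]
ee_rot: [-0.446, 0.548, 0.446, 0.549]
contact_force: [0.2, 0.0, 0.4]
gripper_width: 0.761
```

```bash
cat > st.py <<'E'
from h import *
import sys
T=[float(a) for a in sys.argv[1:4]] if len(sys.argv)>3 else [.5503,.0694,.079]
s=r.sense();R=Ro.from_quat(s['ee_rot']);d=R.inv().apply([0,0,-1]);j=R.apply([0,0,1])
print('t',s['t'].__round__(2),'mm',(s['position']*1000).round(2),'to target tool mm',R.inv().apply((np.array(T)-s['position'])*1000).round(2), 'tilt fix deg',np.degrees([0,-d[2],d[1]]).round(2),'jaw az',np.degrees(np.arctan2(j[1],j[0])).round(2),'F',s['contact_force'].round(2),'M',s['ft_torque'].round(3),'w',s['gripper_width'].__round__(3),'j6',s['joint_positions'][5].round(3))
E
python3 st.py
```

```text
t 3.28 mm [550.52  69.26  81.91] to target tool mm [2.91 0.25 0.1 ] tilt fix deg [ 0.   -0.    0.06] jaw az 78.23 F [0.17 0.02 0.44] M [ 0.007 -0.02  -0.033] w 0.761 j6 -1.441
```

>>> {"fn": "carry_out", "kwargs": {"plan": [{"claw":55,"offset":[2.2,0,0],"angular":[0,0,0]},{"claw":40,"offset":[0,0,0],"angular":[0,0,0]},{"claw":35,"offset":[0,0,0],"angular":[0,0,0]},{"claw":35,"offset":[0,0,0],"angular":[0,0,0]},{"claw":35,"offset":[0,0,0],"angular":[0,0,0]},{"claw":35,"offset":[0,0,0],"angular":[0,0,0]}], "grip_force": 22}}

```text
t: 3.78
position: [0.5509, 0.0694, 0.0804]
ee_rot: [-0.447, 0.548, 0.445, 0.549]
contact_force: [0.7, -0.7, -0.5]
gripper_width: 0.506
```

```bash
python3 st.py
```

```text
t 3.78 mm [550.91  69.43  80.43] to target tool mm [ 1.43  0.6  -0.16] tilt fix deg [ 0.   -0.    0.16] jaw az 78.26 F [ 0.73 -0.7  -0.47] M [-0.042  0.013 -0.095] w 0.506 j6 -1.441
```

>>> {"fn": "carry_out", "kwargs": {"plan": [{"claw":35,"offset":[0.8,0,0],"angular":[0,0,0]},{"claw":35,"offset":[0,0,0],"angular":[0,0,0]}]}}

```text
t: 3.95
position: [0.551, 0.0694, 0.08]
ee_rot: [-0.447, 0.548, 0.445, 0.549]
contact_force: [-0.6, 0.3, 0.9]
gripper_width: 0.507
```

```bash
python3 st.py
```

```text
t 3.95 mm [550.97  69.43  79.95] to target tool mm [ 0.95  0.65 -0.16] tilt fix deg [ 0.   -0.    0.17] jaw az 78.26 F [-0.65  0.35  0.91] M [-0.034  0.025 -0.01 ] w 0.507 j6 -1.441
```

>>> {"fn": "carry_out", "kwargs": {"plan": [{"claw":35,"offset":[0.8,0,0],"angular":[0,0,0]},{"claw":35,"offset":[0,0,0],"angular":[0,0,0]}]}}

```text
t: 4.12
position: [0.5509, 0.0694, 0.0795]
ee_rot: [-0.447, 0.548, 0.445, 0.549]
contact_force: [-0.4, 0.0, 0.9]
gripper_width: 0.503
```

```bash
python3 st.py
```

```text
t 4.12 mm [550.93  69.4   79.48] to target tool mm [ 0.47  0.62 -0.13] tilt fix deg [ 0.   -0.    0.17] jaw az 78.26 F [-0.41  0.04  0.9 ] M [-0.1    0.033  0.013] w 0.503 j6 -1.441
```

>>> {"fn": "carry_out", "kwargs": {"plan": [{"claw":35,"offset":[0.8,0,0],"angular":[0,0,0]},{"claw":35,"offset":[0.8,0,0],"angular":[0,0,0]}]}}

```text
t: 4.28
position: [0.5509, 0.0694, 0.0783]
ee_rot: [-0.447, 0.548, 0.445, 0.549]
contact_force: [-2.3, 0.8, 4.7]
gripper_width: 0.502
```

```bash
python3 st.py
```

```text
t 4.28 mm [550.93  69.41  78.29] to target tool mm [-0.72  0.61 -0.14] tilt fix deg [ 0.   -0.    0.18] jaw az 78.27 F [-2.32  0.83  4.72] M [ 0.022  0.167 -0.033] w 0.502 j6 -1.441
```

>>> {"fn": "carry_out", "kwargs": {"plan": [{"claw":35,"offset":[0.6,0,0],"angular":[0,0,0]}]}}

```text
t: 4.37
position: [0.5509, 0.0694, 0.0778]
ee_rot: [-0.447, 0.548, 0.445, 0.549]
contact_force: [-0.6, 0.7, 2.8]
gripper_width: 0.505
```

>>> {"fn": "carry_out", "kwargs": {"plan": [{"claw":35,"offset":[0.6,0,0],"angular":[0,0,0]}]}}

```text
t: 4.45
position: [0.5509, 0.0695, 0.0773]
ee_rot: [-0.447, 0.548, 0.445, 0.549]
contact_force: [-1.9, -0.5, 4.1]
gripper_width: 0.505
```

```bash
python3 st.py
```

```text
t 4.45 mm [550.93  69.45  77.31] to target tool mm [-1.69  0.6  -0.18] tilt fix deg [0.   0.   0.19] jaw az 78.27 F [-1.87 -0.47  4.06] M [ 0.005  0.191 -0.074] w 0.505 j6 -1.441
```

>>> {"fn": "carry_out", "kwargs": {"plan": [{"claw":35,"offset":[0.5,0,0],"angular":[0,0,0]}]}}

```text
t: 4.53
position: [0.5509, 0.0694, 0.0769]
ee_rot: [-0.447, 0.548, 0.445, 0.549]
contact_force: [-0.5, -1.7, 3.9]
gripper_width: 0.508
```

>>> {"fn": "carry_out", "kwargs": {"plan": [{"claw":35,"offset":[0.5,0,0],"angular":[0,0,0]}]}}

```text
t: 4.62
position: [0.5509, 0.0694, 0.0765]
ee_rot: [-0.447, 0.548, 0.445, 0.549]
contact_force: [-0.9, 0.2, 4.6]
gripper_width: 0.507
```

>>> {"fn": "carry_out", "kwargs": {"plan": [{"claw":35,"offset":[0.1,0,0],"angular":[0,0,0]}]}}

```text
t: 4.7
position: [0.5509, 0.0694, 0.0764]
ee_rot: [-0.447, 0.548, 0.445, 0.549]
contact_force: [-0.7, -0.2, 4.6]
gripper_width: 0.503
```

```bash
python3 st.py
```

```text
t 4.7 mm [550.92  69.44  76.42] to target tool mm [-2.59  0.59 -0.16] tilt fix deg [ 0.  -0.   0.2] jaw az 78.27 F [-0.65 -0.17  4.64] M [-0.012  0.223 -0.036] w 0.503 j6 -1.441
```

>>> {"fn": "carry_out", "kwargs": {"plan": [{"claw":35,"offset":[0.4,0,0],"angular":[0,0,0]}]}}

```text
t: 4.78
position: [0.551, 0.0694, 0.0761]
ee_rot: [-0.447, 0.548, 0.445, 0.549]
contact_force: [-0.7, -0.7, 3.6]
gripper_width: 0.509
```

>>> {"fn": "carry_out", "kwargs": {"plan": [{"claw":35,"offset":[0.4,0,0],"angular":[0,0,0]}]}}

```text
t: 4.87
position: [0.5509, 0.0694, 0.0758]
ee_rot: [-0.447, 0.548, 0.445, 0.549]
contact_force: [-1.7, -0.2, 5.0]
gripper_width: 0.504
```

>>> {"fn": "carry_out", "kwargs": {"plan": [{"claw":35,"offset":[0.1,0,0],"angular":[0,0,0]}]}}

```text
t: 4.95
position: [0.5509, 0.0694, 0.0757]
ee_rot: [-0.447, 0.548, 0.445, 0.549]
contact_force: [-1.5, -0.3, 4.9]
gripper_width: 0.51
```

```bash
python3 st.py
```

```text
t 4.95 mm [550.94  69.43  75.69] to target tool mm [-3.32  0.61 -0.16] tilt fix deg [ 0.   -0.    0.21] jaw az 78.27 F [-1.55 -0.26  4.9 ] M [-0.024  0.271 -0.01 ] w 0.51 j6 -1.441
```

>>> {"fn": "carry_out", "kwargs": {"plan": [{"claw":35,"offset":[0.5,0,0],"angular":[0,0,0]}]}}

```text
t: 5.03
position: [0.5509, 0.0694, 0.0753]
ee_rot: [-0.447, 0.548, 0.445, 0.549]
contact_force: [-1.2, -0.3, 6.2]
gripper_width: 0.506
```

>>> {"fn": "carry_out", "kwargs": {"plan": [{"claw":35,"offset":[0.4,0,0],"angular":[0,0,0]}]}}

```text
t: 5.12
position: [0.5509, 0.0694, 0.0749]
ee_rot: [-0.447, 0.548, 0.445, 0.549]
contact_force: [-1.7, -0.6, 4.5]
gripper_width: 0.507
```

>>> {"fn": "carry_out", "kwargs": {"plan": [{"claw":35,"offset":[0.4,0,0],"angular":[0,0,0]}]}}

```text
t: 5.2
position: [0.5509, 0.0694, 0.0746]
ee_rot: [-0.447, 0.548, 0.445, 0.549]
contact_force: [-1.2, -0.4, 5.3]
gripper_width: 0.508
```

```bash
python3 st.py
```

```text
t 5.2 mm [550.91  69.42  74.6 ] to target tool mm [-4.4   0.58 -0.15] tilt fix deg [ 0.   -0.    0.21] jaw az 78.27 F [-1.18 -0.43  5.35] M [-0.045  0.243 -0.02 ] w 0.508 j6 -1.441
```

>>> {"fn": "carry_out", "kwargs": {"plan": [{"claw":35,"offset":[0.4,0,0],"angular":[0,0,0]}]}}

```text
t: 5.28
position: [0.551, 0.0694, 0.0743]
ee_rot: [-0.447, 0.548, 0.445, 0.549]
contact_force: [-1.7, 0.3, 6.2]
gripper_width: 0.502
```

>>> {"fn": "carry_out", "kwargs": {"plan": [{"claw":35,"offset":[0.4,0,0],"angular":[0,0,0]}]}}

```text
t: 5.37
position: [0.5509, 0.0694, 0.0741]
ee_rot: [-0.447, 0.548, 0.445, 0.549]
contact_force: [-1.7, -0.7, 6.0]
gripper_width: 0.51
```

```bash
python3 st.py
```

```text
t 5.37 mm [550.93  69.43  74.05] to target tool mm [-4.95  0.59 -0.15] tilt fix deg [ 0.   -0.    0.21] jaw az 78.28 F [-1.72 -0.71  5.98] M [ 0.048  0.24  -0.002] w 0.51 j6 -1.441
```

>>> {"fn": "carry_out", "kwargs": {"plan": [{"claw":35,"offset":[0.4,0,0],"angular":[0,0,0]}]}}

```text
t: 5.45
position: [0.5509, 0.0694, 0.0738]
ee_rot: [-0.447, 0.548, 0.445, 0.549]
contact_force: [-0.7, -0.4, 4.9]
gripper_width: 0.507
```

```bash
python3 st.py
```

```text
t 5.45 mm [550.95  69.45  73.83] to target tool mm [-5.17  0.6  -0.18] tilt fix deg [ 0.   -0.    0.22] jaw az 78.28 F [-0.75 -0.4   4.89] M [-0.074  0.256 -0.017] w 0.507 j6 -1.441
```

>>> {"fn": "carry_out", "kwargs": {"plan": [{"claw":35,"offset":[0.4,0,0],"angular":[0,0,0]}]}}

```text
t: 5.53
position: [0.551, 0.0694, 0.0736]
ee_rot: [-0.447, 0.548, 0.445, 0.549]
contact_force: [-1.2, 0.0, 5.8]
gripper_width: 0.501
```

>>> {"fn": "carry_out", "kwargs": {"plan": [{"claw":35,"offset":[0.4,0,0],"angular":[0,0,0]}]}}

```text
t: 5.62
position: [0.551, 0.0694, 0.0734]
ee_rot: [-0.447, 0.548, 0.445, 0.549]
contact_force: [-2.0, -0.5, 4.1]
gripper_width: 0.506
```

```bash
python3 st.py
```

```text
t 5.62 mm [550.97  69.42  73.39] to target tool mm [-5.62  0.63 -0.15] tilt fix deg [ 0.   -0.01  0.23] jaw az 78.28 F [-1.98 -0.51  4.08] M [-0.043  0.364 -0.001] w 0.506 j6 -1.441
```

>>> {"fn": "carry_out", "kwargs": {"plan": [{"claw":35,"offset":[0.4,0,0],"angular":[0,0,0]}]}}

```text
t: 5.7
position: [0.551, 0.0694, 0.0732]
ee_rot: [-0.447, 0.548, 0.445, 0.549]
contact_force: [-0.7, 0.6, 5.3]
gripper_width: 0.506
```

```bash
python3 st.py
```

```text
t 5.7 mm [550.96  69.44  73.21] to target tool mm [-5.79  0.62 -0.18] tilt fix deg [ 0.   -0.    0.23] jaw az 78.28 F [-0.7   0.56  5.32] M [0.008 0.284 0.022] w 0.506 j6 -1.441
```

>>> {"fn": "carry_out", "kwargs": {"plan": [{"claw":35,"offset":[0.5,0,0],"angular":[0,0,0]}]}}

```text
t: 5.78
position: [0.5509, 0.0694, 0.0729]
ee_rot: [-0.447, 0.548, 0.445, 0.549]
contact_force: [-1.6, 0.3, 8.3]
gripper_width: 0.509
```

```bash
python3 st.py
```

```text
t 5.78 mm [550.92  69.44  72.93] to target tool mm [-6.07  0.57 -0.17] tilt fix deg [ 0.   -0.01  0.23] jaw az 78.28 F [-1.61  0.35  8.27] M [-0.018  0.315 -0.078] w 0.509 j6 -1.441
```

>>> {"fn": "carry_out", "kwargs": {"plan": [{"claw":35,"offset":[0.5,0,0],"angular":[0,0,0]}]}}

```text
t: 5.87
position: [0.5509, 0.0694, 0.0728]
ee_rot: [-0.448, 0.548, 0.445, 0.549]
contact_force: [-2.3, -0.4, 8.5]
gripper_width: 0.51
```

```bash
python3 st.py
```

```text
t 5.87 mm [550.92  69.44  72.75] to target tool mm [-6.25  0.57 -0.17] tilt fix deg [ 0.   -0.01  0.24] jaw az 78.28 F [-2.34 -0.42  8.48] M [-0.    0.35 -0.01] w 0.51 j6 -1.441
```

>>> {"fn": "carry_out", "kwargs": {"plan": [{"claw":35,"offset":[0.5,0,0],"angular":[0,0,0]}]}}

```text
t: 5.95
position: [0.551, 0.0694, 0.0727]
ee_rot: [-0.448, 0.547, 0.445, 0.549]
contact_force: [-3.4, -0.1, 9.7]
gripper_width: 0.501
```

```bash
python3 st.py
```

```text
t 5.95 mm [550.96  69.44  72.69] to target tool mm [-6.31  0.61 -0.17] tilt fix deg [ 0.   -0.01  0.25] jaw az 78.29 F [-3.36 -0.06  9.69] M [-0.025  0.396 -0.071] w 0.501 j6 -1.441
```

I felt the stop at about 7.6 mm: force rose to about 9.7 N, which is about 3.7 N over the spring. Now I turn, keeping a small downward bias.

>>> {"fn": "carry_out", "kwargs": {"plan": [{"claw":35,"offset":[0.4,0,0],"angular":[5,0,0]},{"claw":35,"offset":[0.4,0,0],"angular":[5,0,0]}]}}

```text
t: 6.12
position: [0.551, 0.0696, 0.0728]
ee_rot: [-0.397, 0.585, 0.395, 0.587]
contact_force: [-2.9, 0.6, 8.5]
gripper_width: 0.503
```

```bash
python3 st.py
```

```text
t 6.12 mm [551.    69.55  72.8 ] to target tool mm [-6.21  0.56 -0.4 ] tilt fix deg [0.   0.03 0.27] jaw az 68.08 F [-2.89  0.6   8.52] M [0.117 0.377 0.071] w 0.503 j6 -1.262
```

>>> {"fn": "carry_out", "kwargs": {"plan": [{"claw":35,"offset":[0.4,0,0],"angular":[5,0,0]},{"claw":35,"offset":[0.4,0,0],"angular":[5,0,0]}]}}

```text
t: 6.28
position: [0.551, 0.0696, 0.0727]
ee_rot: [-0.342, 0.618, 0.339, 0.621]
contact_force: [-1.5, -1.4, 5.9]
gripper_width: 0.51
```

```bash
python3 st.py
```

```text
t 6.28 mm [551.03  69.64  72.75] to target tool mm [-6.25  0.46 -0.59] tilt fix deg [0.   0.09 0.28] jaw az 57.58 F [-1.52 -1.41  5.86] M [-0.169  0.188 -0.053] w 0.51 j6 -1.079
```

>>> {"fn": "carry_out", "kwargs": {"plan": [{"claw":35,"offset":[0.4,0,0],"angular":[5,0,0]},{"claw":35,"offset":[0.4,0,0],"angular":[5,0,0]}]}}

```text
t: 6.45
position: [0.5512, 0.0695, 0.0728]
ee_rot: [-0.284, 0.646, 0.281, 0.65]
contact_force: [-2.3, -1.2, 7.0]
gripper_width: 0.506
```

```bash
python3 st.py
```

```text
t 6.45 mm [551.23  69.54  72.78] to target tool mm [-6.23  0.56 -0.72] tilt fix deg [0.   0.14 0.31] jaw az 47.17 F [-2.3  -1.17  7.05] M [-0.173  0.367  0.151] w 0.506 j6 -0.896
```

>>> {"fn": "carry_out", "kwargs": {"plan": [{"claw":35,"offset":[0.45,0,0],"angular":[5,0,0.1]},{"claw":35,"offset":[0.45,0,0],"angular":[5,0,0.1]},{"claw":35,"offset":[0.4,0,0],"angular":[5,0,0]}]}}

```text
t: 6.7
position: [0.5513, 0.0696, 0.0726]
ee_rot: [-0.192, 0.679, 0.191, 0.682]
contact_force: [-2.0, 0.8, 7.9]
gripper_width: 0.506
```

```bash
python3 st.py
```

```text
t 6.7 mm [551.33  69.58  72.63] to target tool mm [-6.37  0.37 -0.95] tilt fix deg [0.   0.19 0.09] jaw az 31.44 F [-2.04  0.75  7.9 ] M [ 0.035  0.403 -0.067] w 0.506 j6 -0.625
```

>>> {"fn": "carry_out", "kwargs": {"plan": [{"claw":35,"offset":[0.4,0,0],"angular":[5,0.1,0]},{"claw":35,"offset":[0.4,0,0],"angular":[5,0,0.1]},{"claw":35,"offset":[0.4,0,0],"angular":[5,0,0]}]}}

```text
t: 6.95
position: [0.5514, 0.0697, 0.0727]
ee_rot: [-0.097, 0.7, 0.097, 0.701]
contact_force: [-1.7, 0.5, 8.3]
gripper_width: 0.502
```

```bash
python3 st.py
```

```text
t 6.95 mm [551.4   69.66  72.69] to target tool mm [-6.31  0.05 -1.12] tilt fix deg [ 0.   0.1 -0. ] jaw az 15.83 F [-1.7   0.55  8.32] M [-0.002  0.394  0.018] w 0.502 j6 -0.353
```

>>> {"fn": "carry_out", "kwargs": {"plan": [{"claw":35,"offset":[0.4,0,0],"angular":[5,0.1,0]},{"claw":35,"offset":[0.4,0,0],"angular":[5,0,0]},{"claw":35,"offset":[0.4,0,0],"angular":[5,0,0]}]}}

```text
t: 7.2
position: [0.5516, 0.0695, 0.0727]
ee_rot: [-0.001, 0.707, 0.001, 0.707]
contact_force: [-2.0, -1.9, 8.1]
gripper_width: 0.509
```

```bash
python3 st.py
```

```text
t 7.2 mm [551.58  69.49  72.69] to target tool mm [-6.31 -0.09 -1.28] tilt fix deg [0.   0.02 0.05] jaw az 0.17 F [-2.04 -1.92  8.1 ] M [-0.236  0.555  0.099] w 0.509 j6 -0.077
```

>>> {"fn": "carry_out", "kwargs": {"plan": [{"claw":35,"offset":[0.4,0,0],"angular":[5,0,0]},{"claw":35,"offset":[0.4,0,0],"angular":[5,0,0]},{"claw":35,"offset":[0.4,0,0],"angular":[5,0,0]}]}}

```text
t: 7.45
position: [0.5516, 0.0695, 0.0727]
ee_rot: [0.095, 0.7, -0.096, 0.701]
contact_force: [-1.0, 0.0, 7.5]
gripper_width: 0.505
```

```bash
python3 st.py
```

```text
t 7.45 mm [551.62  69.51  72.66] to target tool mm [-6.34 -0.47 -1.24] tilt fix deg [0.   0.04 0.06] jaw az -15.54 F [-1.03  0.    7.54] M [-0.104  0.413 -0.122] w 0.505 j6 0.198
```

>>> {"fn": "carry_out", "kwargs": {"plan": [{"claw":35,"offset":[0.4,0,0],"angular":[5,0,0]},{"claw":35,"offset":[0.4,0,0],"angular":[5,0,0]},{"claw":35,"offset":[0.4,0,0],"angular":[5,0,0]}]}}

```text
t: 7.7
position: [0.5518, 0.0698, 0.0726]
ee_rot: [0.19, 0.681, -0.191, 0.681]
contact_force: [-1.7, -0.9, 7.6]
gripper_width: 0.507
```

```bash
python3 st.py
```

```text
t 7.7 mm [551.83  69.76  72.61] to target tool mm [-6.39 -1.1  -1.11] tilt fix deg [0.   0.08 0.04] jaw az -31.21 F [-1.71 -0.9   7.59] M [-0.113  0.422 -0.039] w 0.507 j6 0.472
```

>>> {"fn": "carry_out", "kwargs": {"plan": [{"claw":35,"offset":[0.4,0,0],"angular":[5,0,0]},{"claw":35,"offset":[0.4,0,0],"angular":[5,0,0]},{"claw":35,"offset":[0.4,0,0],"angular":[5,0,0]}]}}

```text
t: 7.95
position: [0.5519, 0.0696, 0.0726]
ee_rot: [0.281, 0.648, -0.282, 0.649]
contact_force: [0.1, -2.2, 8.4]
gripper_width: 0.509
```

```bash
python3 st.py
```

```text
t 7.95 mm [551.87  69.64  72.56] to target tool mm [-6.44 -1.31 -0.88] tilt fix deg [0.   0.12 0.04] jaw az -46.89 F [ 0.06 -2.23  8.45] M [-0.257  0.001  0.   ] w 0.509 j6 0.746
```

>>> {"fn": "carry_out", "kwargs": {"plan": [{"claw":35,"offset":[0.4,0,0],"angular":[5,0,0]},{"claw":35,"offset":[0.4,0,0],"angular":[5,0,0]},{"claw":35,"offset":[0.4,0,0],"angular":[5,0,0]}]}}

```text
t: 8.2
position: [0.552, 0.0696, 0.0726]
ee_rot: [0.367, 0.603, -0.368, 0.605]
contact_force: [-0.8, 0.4, 6.6]
gripper_width: 0.504
```

```bash
python3 st.py
```

```text
t 8.2 mm [552.05  69.58  72.65] to target tool mm [-6.36 -1.64 -0.62] tilt fix deg [ 0.    0.15 -0.01] jaw az -62.61 F [-0.77  0.37  6.56] M [-0.05   0.335 -0.051] w 0.504 j6 1.021
```

>>> {"fn": "carry_out", "kwargs": {"plan": [{"claw":35,"offset":[0.4,0,0],"angular":[3,0,0]},{"claw":35,"offset":[0.2,0,0],"angular":[0,0,0]},{"claw":35,"offset":[-1,0,0],"angular":[0,0,0]},{"claw":35,"offset":[-1.5,0,0],"angular":[0,0,0]},{"claw":35,"offset":[-1.5,0,0],"angular":[0,0,0]}]}}

```text
t: 8.62
position: [0.552, 0.0695, 0.0771]
ee_rot: [0.386, 0.592, -0.386, 0.593]
contact_force: [-0.1, -0.4, 3.3]
gripper_width: 0.507
```

```bash
python3 st.py .552 .0696 .0804
```

```text
t 8.62 mm [552.04  69.55  77.08] to target tool mm [-3.32 -0.02 -0.06] tilt fix deg [ 0.    0.12 -0.03] jaw az -66.15 F [-0.14 -0.43  3.28] M [-0.013  0.243 -0.145] w 0.507 j6 1.082
```

>>> {"fn": "carry_out", "kwargs": {"plan": [{"claw":35,"offset":[-1.5,0,0],"angular":[0,0,0]},{"claw":35,"offset":[-0.8,0,0],"angular":[0,0,0]},{"claw":35,"offset":[0,0,0],"angular":[0,0,0]}]}}

```text
t: 8.87
position: [0.5521, 0.0695, 0.0792]
ee_rot: [0.386, 0.592, -0.386, 0.593]
contact_force: [-1.3, -0.6, 4.9]
gripper_width: 0.51
```

```bash
python3 st.py .552 .0696 .0804
```

```text
t 8.87 mm [552.05  69.53  79.19] to target tool mm [-1.21 -0.02 -0.08] tilt fix deg [ 0.    0.1  -0.02] jaw az -66.17 F [-1.31 -0.56  4.91] M [-0.074  0.283 -0.117] w 0.51 j6 1.082
```

>>> {"fn": "carry_out", "kwargs": {"plan": [{"claw":35,"offset":[-0.8,0,0],"angular":[0,0,0]},{"claw":35,"offset":[-0.5,0,0],"angular":[0,0,0]},{"claw":35,"offset":[0,0,0],"angular":[0,0,0]}]}}

```text
t: 9.12
position: [0.5521, 0.0695, 0.0802]
ee_rot: [0.386, 0.592, -0.386, 0.593]
contact_force: [-0.8, -0.2, 2.4]
gripper_width: 0.505
```

```bash
python3 st.py .552 .0696 .0804
```

```text
t 9.12 mm [552.05  69.54  80.18] to target tool mm [-0.22 -0.02 -0.08] tilt fix deg [ 0.    0.09 -0.01] jaw az -66.18 F [-0.78 -0.19  2.42] M [-0.046  0.225 -0.136] w 0.505 j6 1.082
```

>>> {"fn": "carry_out", "kwargs": {"plan": [{"claw":65,"offset":[0,0,0],"angular":[0,0,0]},{"claw":75,"offset":[0,0,0],"angular":[0,0,0]},{"claw":75,"offset":[0,0,0],"angular":[0,0,0]},{"claw":75,"offset":[-3,0,0],"angular":[0,0,0]},{"claw":75,"offset":[-10,0,0],"angular":[0,0,0]},{"claw":75,"offset":[-20,0,0],"angular":[0,0,0]},{"claw":75,"offset":[-20,0,0],"angular":[0,0,0]},{"claw":75,"offset":[-20,0,0],"angular":[0,0,0]},{"claw":75,"offset":[0,0,0],"angular":[0,0,0]}]}}

```text
t: 9.87
position: [0.5516, 0.0698, 0.1559]
ee_rot: [0.385, 0.593, -0.386, 0.593]
contact_force: [0.3, -0.3, 0.3]
gripper_width: 0.877
```

```bash
python3 st.py .5025 -.0313 .12; python3 -c "
from h import *
A=r.snapshot('top')[:,:,::-1];B=r.snapshot('scene')[:,:,::-1]
a=cv2.resize(A[180:290,195:305],(390,390),interpolation=2)
b=cv2.resize(B[130:240,190:300],(390,390),interpolation=2)
cv2.imwrite('pics/c2.png',np.hstack([a,b]))"
```

```text
t 9.87 mm [551.56  69.77 155.95] to target tool mm [ 36.2  -85.76  72.45] tilt fix deg [0.   0.03 0.14] jaw az -66.06 F [ 0.25 -0.28  0.25] M [ 0.023 -0.029  0.024] w 0.877 j6 1.08
```

View pics/c2.png

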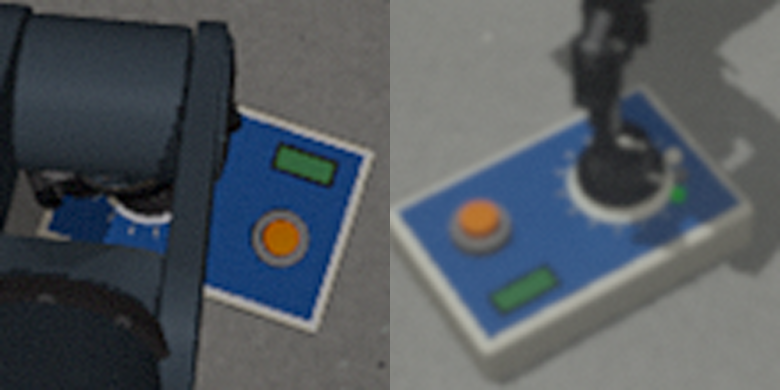

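The pointer is hidden by the hand. I move high towards the button with the jaws shut, then check it.

>>> {"fn": "carry_out", "kwargs": {"plan": [{"claw":0,"offset":[0,-22,18],"angular":[0,0,0.1]},{"claw":0,"offset":[0,-22,18],"angular":[0,0,0]},{"claw":0,"offset":[0,-22,18],"angular":[0,0,0]},{"claw":0,"offset":[0,-18,16],"angular":[0,0,0]},{"claw":0,"offset":[0,0,0],"angular":[0,0,0]},{"claw":0,"offset":[0,0,0],"angular":[0,0,0]}]}}

```text
t: 10.47
position: [0.4968, -0.0295, 0.1493]
ee_rot: [0.383, 0.598, -0.386, 0.589]
contact_force: [-0.2, 0.8, -0.3]
gripper_width: 0.021
```

```bash
python3 st.py .5025 -.0313 .087; python3 -c "
from h import *
A=r.snapshot('top')[:,:,::-1];B=r.snapshot('scene')[:,:,::-1]
a=cv2.resize(A[190:280,195:285],(390,390),interpolation=2)
b=cv2.resize(B[140:230,200:290],(390,390),interpolation=2)
cv2.imwrite('pics/c3.png',np.hstack([a,b]))
print('dial',proj('top',[.5505,.0694,.091]),proj('scene',[.5505,.0694,.091]),'peg',proj('scene',[.593,.0826,.051]))"
```

```text
t 10.47 mm [496.77 -29.53 149.32] to target tool mm [62.24  5.14  4.4 ] tilt fix deg [ 0.   -0.41  0.58] jaw az -65.85 F [-0.19  0.81 -0.27] M [0.018 0.01  0.013] w 0.021 j6 0.867
dial [236.28402726 226.86809106] [254.35024451 169.39285819] peg [270.57436227 184.17794662]
```

View pics/c3.png

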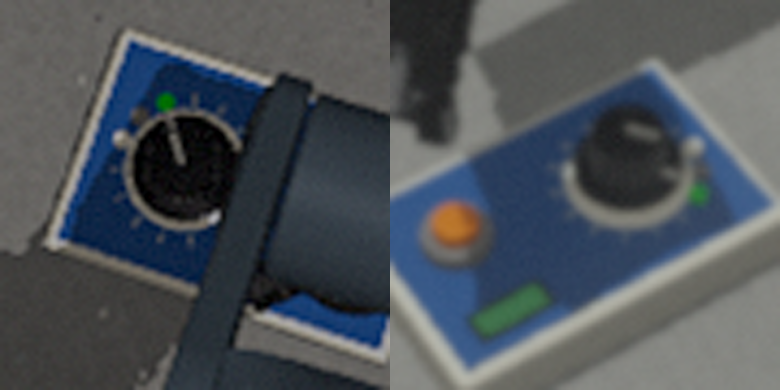

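The pointer ends at (170,120) in the left crop, in line with the green peg at (166,102). Before pressing the button I check the dial's height against the first picture.

```bash
python3 -c "
from h import *
a=cv2.imread('pics/scene0.png');b=r.snapshot('scene')[:,:,::-1]
for im in (a,b):
    g=im.max(2)
    print(np.array([np.interp(75,*[v[::-1] if 0 else v for v in (np.sort(g[158:170,c].astype(float)),np.arange(158,170))]) for c in range(250,260)]).round(1))
    print(g[156:172,254])
c=b
m,bl=blobs(c[195-50:230,200:240],(5,120,120),(22,255,255))
print([ (x[0],ray('scene',x[1]+[200,145],.067)) for x in bl])
"
```

```text
[159.9 158.8 158.  158.  158.4 159.8 162.4 162.3 161.9 161.5]
[147 150 146 140 136 135 130 114  87  69  83 109 122 110  78  53]
[162.9 163.6 163.7 163.9 164.  163.2 162.8 162.8 163.2 162.8]
[ 99 102  99  93  91  88  87  75  55  41  37  36  54  66  58  45]
[(np.int32(75), array([ 0.50471787, -0.03338283,  0.067     ]))]
```

The dial's edge is at the same row (about 163) as at the start, so it is fully up. Now the button.

>>> {"fn": "carry_out", "kwargs": {"plan": [{"claw":0,"offset":[15,5,4.5],"angular":[0,-0.4,0.6]},{"claw":0,"offset":[15,0,0],"angular":[0,0,0]},{"claw":0,"offset":[15,0,0],"angular":[0,0,0]},{"claw":0,"offset":[8,0,0],"angular":[0,0,0]},{"claw":0,"offset":[0,0,0],"angular":[0,0,0]}]}}

```text
t: 11.03
position: [0.5084, -0.0262, 0.0951]
ee_rot: [0.383, 0.593, -0.38, 0.598]
contact_force: [-0.5, 0.3, -0.7]
gripper_width: -0.002
```

```bash
python3 st.py .5028 -.0315 .081
```

```text
t 11.03 mm [508.45 -26.22  95.09] to target tool mm [14.05 -7.43  2.37] tilt fix deg [ 0.    0.24 -0.4 ] jaw az -65.28 F [-0.49  0.3  -0.67] M [ 0.005 -0.036 -0.019] w -0.002 j6 0.866
```

>>> {"fn": "carry_out", "kwargs": {"plan": [{"claw":0,"offset":[4,-7,2.3],"angular":[0,0.24,-0.4]},{"claw":0,"offset":[4,0,0],"angular":[0,0,0]},{"claw":0,"offset":[0,0,0],"angular":[0,0,0]}]}}

```text
t: 11.28
position: [0.5034, -0.0302, 0.0867]
ee_rot: [0.38, 0.596, -0.381, 0.596]
contact_force: [-0.9, -0.2, 1.3]
gripper_width: -0.001
```

```bash
python3 st.py .5028 -.0315 .081
```

```text
t 11.28 mm [503.41 -30.22  86.74] to target tool mm [ 5.74 -1.09  0.91] tilt fix deg [ 0.   -0.01  0.02] jaw az -65.1 F [-0.93 -0.17  1.3 ] M [0.02  0.022 0.071] w -0.001 j6 0.855
```

Good. Press in 1 mm steps.

>>> {"fn": "carry_out", "kwargs": {"plan": [{"claw":0,"offset":[1.5,-1,0.5],"angular":[0,0,0]},{"claw":0,"offset":[1.5,0,0],"angular":[0,0,0]},{"claw":0,"offset":[1,0,0],"angular":[0,0,0]},{"claw":0,"offset":[1,0,0],"angular":[0,0,0]}]}}

```text
t: 11.62
position: [0.5036, -0.0316, 0.0828]
ee_rot: [0.381, 0.595, -0.38, 0.597]
contact_force: [0.4, 0.0, 0.5]
gripper_width: -0.0
```

>>> {"fn": "carry_out", "kwargs": {"plan": [{"claw":0,"offset":[1,0,0],"angular":[0,0,0]},{"claw":0,"offset":[1,0,0],"angular":[0,0,0]}]}}

```text
t: 11.78
position: [0.5039, -0.0318, 0.0811]
ee_rot: [0.381, 0.595, -0.38, 0.597]
contact_force: [-0.7, -0.8, 2.0]
gripper_width: -0.0
```

>>> {"fn": "carry_out", "kwargs": {"plan": [{"claw":0,"offset":[1,0,0],"angular":[0,0,0]},{"claw":0,"offset":[0.8,0,0],"angular":[0,0,0]}]}}

```text
t: 11.95
position: [0.5039, -0.0318, 0.0794]
ee_rot: [0.381, 0.595, -0.38, 0.597]
contact_force: [-0.4, -0.0, 2.4]
gripper_width: -0.0
```

Contact was at about 81.5 mm, so the end of travel should be at about 75.5.

>>> {"fn": "carry_out", "kwargs": {"plan": [{"claw":0,"offset":[0.9,0,0],"angular":[0,0,0]},{"claw":0,"offset":[0.8,0,0],"angular":[0,0,0]}]}}

```text
t: 12.12
position: [0.5039, -0.0318, 0.0779]
ee_rot: [0.381, 0.594, -0.38, 0.597]
contact_force: [-0.8, -0.8, 2.7]
gripper_width: 0.002
```

>>> {"fn": "carry_out", "kwargs": {"plan": [{"claw":0,"offset":[0.8,0,0],"angular":[0,0,0]},{"claw":0,"offset":[0.7,0,0],"angular":[0,0,0]}]}}

```text
t: 12.28
position: [0.5039, -0.0318, 0.0766]
ee_rot: [0.381, 0.594, -0.38, 0.597]
contact_force: [-1.6, -0.7, 4.4]
gripper_width: 0.001
```

>>> {"fn": "carry_out", "kwargs": {"plan": [{"claw":0,"offset":[0.6,0,0],"angular":[0,0,0]},{"claw":0,"offset":[0.6,0,0],"angular":[0,0,0]}]}}

```text
t: 12.45
position: [0.5038, -0.0318, 0.0756]
ee_rot: [0.381, 0.594, -0.38, 0.597]
contact_force: [-0.1, -0.0, 4.1]
gripper_width: -0.003
```

>>> {"fn": "carry_out", "kwargs": {"plan": [{"claw":0,"offset":[0.6,0,0],"angular":[0,0,0]}]}}

```text
t: 12.53
position: [0.5039, -0.0318, 0.0751]
ee_rot: [0.381, 0.594, -0.38, 0.598]
contact_force: [-1.7, 0.2, 5.5]
gripper_width: 0.001
```

>>> {"fn": "carry_out", "kwargs": {"plan": [{"claw":0,"offset":[0.6,0,0],"angular":[0,0,0]}]}}

```text
t: 12.62
position: [0.5039, -0.0318, 0.0749]
ee_rot: [0.381, 0.594, -0.38, 0.598]
contact_force: [-2.0, 0.7, 14.0]
gripper_width: -0.003
```

>>> {"fn": "carry_out", "kwargs": {"plan": [{"claw":0,"offset":[0.6,0,0],"angular":[0,0,0]}]}}

```text
t: 12.7
position: [0.5039, -0.0318, 0.075]
ee_rot: [0.381, 0.594, -0.38, 0.598]
contact_force: [-2.8, 0.7, 11.3]
gripper_width: -0.002
```

>>> {"fn": "carry_out", "kwargs": {"plan": [{"claw":0,"offset":[0.6,0,0],"angular":[0,0,0]}]}}

```text
t: 12.78
position: [0.5039, -0.0318, 0.075]
ee_rot: [0.381, 0.594, -0.38, 0.598]
contact_force: [-1.6, 0.6, 9.0]
gripper_width: 0.001
```

The button is bottomed: force rose sharply at z 75.0, and it has been held for over 0.2 s. Now I retreat.

>>> {"fn": "carry_out", "kwargs": {"plan": [{"claw":0,"offset":[0.3,0,0],"angular":[0,0,0]},{"claw":0,"offset":[-2,0,0],"angular":[0,0,0]},{"claw":0,"offset":[-5,0,0],"angular":[0,0,0]},{"claw":0,"offset":[-15,0,0],"angular":[0,0,0]},{"claw":0,"offset":[-25,0,0],"angular":[0,0,0]},{"claw":0,"offset":[-25,0,0],"angular":[0,0,0]},{"claw":0,"offset":[0,-25,20],"angular":[0,0,0]},{"claw":0,"offset":[0,-25,20],"angular":[0,0,0]},{"claw":0,"offset":[0,-25,20],"angular":[0,0,0]},{"claw":0,"offset":[0,-25,20],"angular":[0,0,0]},{"claw":0,"offset":[0,0,0],"angular":[0,0,0]},{"claw":0,"offset":[0,0,0],"angular":[0,0,0]}]}}

```text
t: 13.78
position: [0.4477, -0.1508, 0.1505]
ee_rot: [0.38, 0.593, -0.379, 0.601]
contact_force: [0.0, 0.4, 0.9]
gripper_width: 0.003
```

```bash
python3 st.py; python3 -c "
from h import *
A=r.snapshot('top')[:,:,::-1];B=r.snapshot('scene')[:,:,::-1]
a=cv2.resize(A[190:280,205:295],(390,390),interpolation=2)
b=cv2.resize(B[140:230,200:290],(390,390),interpolation=2)
cv2.imwrite('pics/c4.png',np.hstack([a,b]))"
```

```text
t 13.78 mm [ 447.65 -150.81  150.49] to target tool mm [  71.47  185.96 -156.35] tilt fix deg [ 0.    0.51 -0.43] jaw az -64.85 F [0.05 0.45 0.87] M [-0.011  0.047 -0.022] w 0.003 j6 0.567
```

View pics/c4.png

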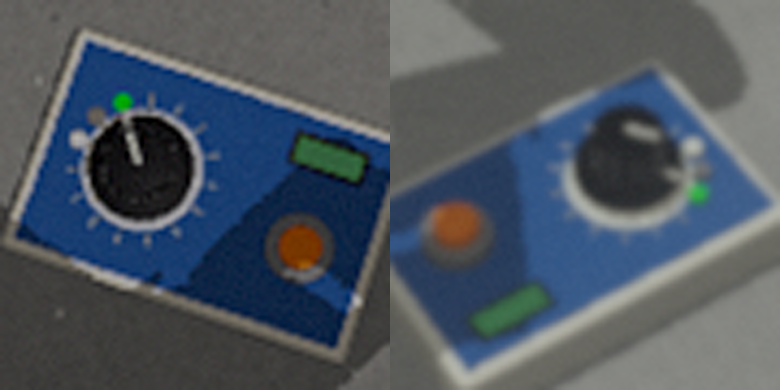

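The pointer, running (138,160) to (127,118), is in line with the green peg at (123,102). The dial and button are up and nothing touches them.

```bash
python3 -c "
from station import r
print(r.sign_off())"
```

```text
the job is handed in; nothing more can be done
None
```

The timer is set and the job is handed in. The dial stands at the green peg (click 6), popped up and let go, and the start button was pushed fully down and came back up.

- **Dial:** I gripped it at 22 N and pressed it down in small steps. The stop came at about 7.6 mm, with a reading of about 3.7 N over the spring. I turned it about 144° clockwise in one grip, with a small downward bias, then let it up and opened the fingers.
- **Start button:** I pushed it with the jaws shut until the force rose sharply after roughly 6 mm of travel. The highest reading was 14 N, against the 20 N limit.
- **Last checks:** The final picture shows the pointer in line with the green peg, the button up and nothing touching either. A dial-height check before I pressed the button matched the starting picture. The whole run took about 14 s of robot time.
- **Disagreements and limits:**
  - The force readings were noisy by about 1 N, so the stop force is only that accurate.
  - One reading while the dial was coming up was higher than the spring explains (4.9 N about 1.2 mm from the top).
  - I did not measure the bystanders again at the end, but the arm's path stayed clear of them.

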